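Lay out a power supply on its chassis plate

ROBOT

A 6-joint arm with a two-finger parallel gripper is mounted at the origin on the work surface. World frame = base frame: x ahead of the robot, y to its left, z up, the work surface at z = 0. Lengths are in mm, angles in rad, forces in N, time in s.
With the tool pointing down it reaches from about 300 to 775 mm from the base axis. Payload 14.6 kg.
Tool frame: the origin (TCP) lies midway between the tips of the shut fingers; the grasp point (between the pads) lies 19 mm behind it; z points along the fingers, y is the direction in which the jaws open and shut (so a half turn about z gives the same grasp; the last joint's range is limited). The gripper opens to 94 mm and grips with 3 to 60 N. Pads are 16 mm wide; open, the fingers measure 119 mm over their backs; the gripper's body (75 mm by 177 mm) begins 78 mm behind the grasp point.
Start: joints at [1.25, 0.3, 1.521, -0, 1.321, -0.067], TCP at [138.094, 532.371, 205.446] pointing down, gripper open.
Joint ranges: [-3.03, 3.03], [-0.79, 2.21], [0.23, 2.52], [-1.04, 4.18], [0, 3.07], [-2.55, 2.55]. Speed limits (rad/s): [2.22, 2.22, 2.57, 3.14, 3.14, 3.14].

INTERFACE

Orientations are given as [roll, pitch, yaw] about the fixed x, y, z axes, in that order (R = Rz(yaw) Ry(pitch) Rx(roll)).
In Python, from cell import manip gives the robot as it stands.
- The arm moves only by the tool play_rows, never from a script. Its argument "commands" is a list of rows, each an object of numbers: "x", "y", "z": the shift along the tool's x, y, z in m; "wx", "wy", "wz": the turn, a rotation vector about the tool's x, y, z in degrees; "grip": the opening, from 0 (shut) to 1 (fully open). In form: [{"x": .., "y": .., "z": .., "wx": .., "wy": .., "wz": .., "grip": ..}, ...]. A call has 1 to 20 rows; each row shifts and turns the commanded pose from where the row before left it, along the tool's axes as they then stand; what a row does not reach is not made up. A row lasts 1/8 s, in which the tool goes at most 62.5 mm and 10.7 degrees, less where a joint would pass 70% of its speed; a pose out of reach is approached as far as the arm can. A call is refused whole if a number of a shift passes 0.0625 or a number of a turn 10.7, either way. A call with a gripper value outside its range is refused whole. The fingers move at their own pace and stop on an object; "squeeze" is the grip in N (left out, the last holds). Time passes only in rows, so rows that do not move let the fingers close. It gives the time, the measured TCP pose, the force and the opening at its end, in the units of the state.
- manip.read_state(): the state, without advancing time (a new reading comes with each control period).
- manip.camera(name): name is "side" or "top"; returns (picture, depth): 384x512x3 uint8, red, green, blue; 384x512 float32, mm along the optical axis (not along the pixel's ray), 0 where there is no reading.
- manip.camera_info(name): a dict with "intrinsics" (3x3 intrinsics, pixels), "camera_from_world" (4x4, takes a point from world to camera coordinates). Camera axes: x right, y up, looking along -z (the intrinsics and any distortion apply to the point x, -y, -z); pixel columns grow to the right and rows downward; lengths in mm; the calibration is good to about 2 mm. A picture is of the moment at which its call begins. camera_info takes no time and is no camera call.
- manip.sign_off(): hands the job in, once; it reports no verdict.
The state is a dict: "clock": time; "joints": joint angles; "qd": joint speeds; "effort": joint torques, N m; "eef_pos": TCP position; "eef_rot": TCP orientation; "wrist_force": force on the tool from outside, world axes, zero at the start; "moment": the same for the moment, N m; "finger_gap": finger opening in mm.
Only numpy, scipy, OpenCV 4.12 (cv2) and the standard library are available. Lean on these libraries where they do the work, as an engineer would, in place of code of your own. Each camera call takes 0.05 s, during which the arm holds its last target.

TASK

Lay out the power supply on the aluminium chassis plate before it is drilled: set the square rectifier flat on the plate, squared up with it, midway between the transformer and the terminal strip, and set the finned heat sink squarely on top of the rectifier, fins up. Stand the tall thin capacitor on the plate midway between the rectifier and the fuse holder, and the short fat capacitor midway between the rectifier and the rocker switch, both upright and in line with them. Leave the ring choke where it lies on the mat.

Things in the scene. Friction and masses are not known exactly. Their poses are not given: they have to be found in the camera images.
- chassis: Bare aluminium plate, 250 (x) x 290 (y) x 12 mm thick, fixed on the bench left or right of a dark rubber mat, turned up to 0.2 rad. Origin: centre of its underside; z up. Four bolted parts, one at the middle of each side: transformer and terminal strip at the two x ends, fuse holder and switch at the two y ends (either way round); each pair is centred on the plate's centre.
- transformer: Mains transformer bolted on the plate: dark steel core 60 mm along y, copper winding, 46 mm along x, 46 mm tall. Origin: centre of its underside, on the plate's top face, 95 mm from the plate's centre along the plate's x.
- strip: Black terminal strip with six brass screws, bolted on the plate: 86 mm along y, 22 mm along x, 15 mm tall. Origin: centre of its underside, 95 mm from the plate's centre along the plate's x, opposite the transformer.
- fuse: Open fuse holder bolted on the plate: black base 50 mm along x, 18 mm along y, with a glass tube fuse between two steel clips, 19 mm tall in all. Origin: centre of its underside, 120 mm from the plate's centre along the plate's y.
- switch: Rocker switch bolted on the plate: white block 34 mm along x, 24 mm along y, with a slanted black rocker on top, 27 mm tall in all. Origin: centre of its underside, 120 mm from the plate's centre along the plate's y, opposite the fuse holder.
- rectifier: Loose rectifier: a square flat block, 36 x 36 mm (x, y), 18 mm tall, black plastic with a bright steel top face. Origin: centre of its underside; z up. It starts on the rubber mat (2 mm thick), at any yaw. About 50 g.
- heatsink: Loose aluminium heat sink: square, 44 x 44 mm (x, y), 26 mm tall, flat base below, seven upright fins running along its y. Can be gripped across either pair of sides. Origin: centre of its underside; z up. It starts fins up on the mat. About 80 g.
- tall_cap: Loose tall thin capacitor: bare aluminium can, 34 mm diameter, 64 mm tall, standing on the mat. Origin: centre of its underside; z up along the can. About 80 g.
- short_cap: Loose short fat capacitor: bare aluminium can, 46 mm diameter, 34 mm tall, standing on the mat. Origin: centre of its underside; z up along the can. About 80 g.
- choke: Loose copper-coloured ring choke, 34 mm outer diameter, 13 mm tall, lying near the middle of the mat among the four parts to be moved. Origin: centre of its underside.

How it is judged (in metres and radians):
At the end, for the whole second after the job is handed in: Rectifier flat on the plate, within 11 mm of its centre in x and y; heat sink flat on it, centres within 9 mm; both square within 0.2 rad. Each can upright on the plate, 60 +-13 mm from fuse holder or switch, under 75 mm from rectifier, within 13 mm of their line. Choke within 20 mm. All at rest (x of rectifier in the frame of chassis between -0.011 and 0.011 m and y of rectifier in the frame of chassis between -0.011 and 0.011 m and z of rectifier in the frame of chassis between 0.009 and 0.015 m and angle between each of rectifier, heatsink, tall_cap, short_cap's own z axis and vertical below 0.08 rad and (angle between the x axis of rectifier and the x axis of chassis, either way round below 0.2 rad or angle between the x axis of rectifier and the y axis of chassis, either way round below 0.2 rad) and horizontal distance between heatsink and rectifier below 0.009 m and z of heatsink in the frame of rectifier between 0.015 and 0.021 m and (angle between the x axis of heatsink and the x axis of rectifier, either way round below 0.2 rad or angle between the x axis of heatsink and the y axis of rectifier, either way round below 0.2 rad) and horizontal distance between tall_cap and fuse between 0.047 and 0.073 m and x of tall_cap in the frame of chassis between -0.013 and 0.013 m and z of tall_cap in the frame of chassis between 0.009 and 0.015 m and horizontal distance between each of tall_cap, short_cap and rectifier below 0.075 m and horizontal distance between short_cap and switch between 0.047 and 0.073 m and x of short_cap in the frame of chassis between -0.013 and 0.013 m and z of short_cap in the frame of chassis between 0.009 and 0.015 m and distance of choke from where it was at the start of the episode below 0.02 m and linear speed of each of rectifier, heatsink, tall_cap, short_cap below 0.02 m/s); the robot touches nothing.
It also fails if it takes over 120 s, if anything falls off the work surface, if the arm or the gripper's body presses on something with over 40 N, if the wrist force passes 120 N, or if a joint passes its speed limit or range.

## Working session

There is one attempt and no reset: what is moved stays moved. The work goes in short steps, Python scripts to look and compute and a tool call to move; the robot and the scene stay as the last step left them, time stands still between calls to the robot, and variables do not carry over. Pictures are saved under pics/ and viewed, and the job is handed in when it is done.

Besides the shell and the picture viewer there is one more tool, called after "Emit:" as a command line: name --argument value ..., lists and objects as JSON in quotes. play_rows: Moves the arm, as the interface text tells. Its arguments: {"type":"object","properties":{"commands":{"type":"array"},"squeeze":{"type":"number"}},"required":["commands"]}

```bash
ls; mkdir -p pics; cat > h.py <<'E'
import numpy as np,cv2
from cell import manip
def shot(n,f):
    im,d=manip.camera(n); cv2.imwrite(f'pics/{f}.png',im[:,:,::-1]); np.save(f'pics/{f}_d.npy',d); np.save(f'pics/{f}_i.npy',im); return im,d
def cloud(n,d):
    c=manip.camera_info(n);K=np.array(c['intrinsics']);T=np.array(c['camera_from_world'])
    v,u=np.mgrid[:d.shape[0],:d.shape[1]]
    p=np.stack([(u-K[0,2])/K[0,0]*d,-(v-K[1,2])/K[1,1]*d,-d,np.ones_like(d)],-1)
    return (p@np.linalg.inv(T).T)[...,:3]
E
python3 - <<'E'
from h import *
print(manip.read_state())
for n in('top','side'):
    print(manip.camera_info(n))
    shot(n,n+'0')
E
```

```text
pics
{'clock': 0.0, 'joints': array([ 1.25040443e+00,  3.00456865e-01,  1.52161016e+00,  1.30899211e-05,
        1.32070795e+00, -6.66039274e-02]), 'qd': array([ 0.00048561, -0.00099766, -0.00044116, -0.00064546, -0.00033767,
       -0.00042779]), 'effort': array([ 2.58865388e-03, -5.31803906e+01, -3.52734590e+01,  7.09072687e-02,
        2.44325126e-02, -9.84726557e-05]), 'eef_pos': array([138.00395484, 532.11858211, 204.88184184]), 'eef_rot': array([-3.14041379e+00, -9.13401243e-05,  2.88780138e+00]), 'wrist_force': array([ 0.76276889,  0.26997993, -0.46385908]), 'moment': array([ 0.02168048,  0.00956785, -0.00855996]), 'finger_gap': 94.09230401783283}
{'intrinsics': array([[361.62464412,   0.        , 252.9431801 ],
       [  0.        , 361.62464412, 190.95438255],
       [  0.        ,   0.        ,   1.        ]]), 'camera_from_world': array([[ 1.56025383e-02, -9.99477678e-01, -2.83007497e-02,
         8.16699454e+00],
       [ 9.97470012e-01,  1.35954421e-02,  6.97763529e-02,
        -5.66388617e+02],
       [-6.93551460e-02, -2.93178373e-02,  9.97161134e-01,
        -8.07413004e+02],
       [ 0.00000000e+00,  0.00000000e+00,  0.00000000e+00,
         1.00000000e+00]])}
{'intrinsics': array([[449.72849816,   0.        , 255.76621336],
       [  0.        , 449.72849816, 182.75563162],
       [  0.        ,   0.        ,   1.        ]]), 'camera_from_world': array([[ 9.59645450e-01, -2.81212652e-01, -2.35831184e-04,
        -5.47556991e+02],
       [ 1.46438543e-01,  4.99009020e-01,  8.54134504e-01,
        -1.17715640e+02],
       [-2.40075747e-01, -8.19700825e-01,  5.20052106e-01,
        -8.52690491e+02],
       [ 0.00000000e+00,  0.00000000e+00,  0.00000000e+00,
         1.00000000e+00]])}
```

View pics/top0.png

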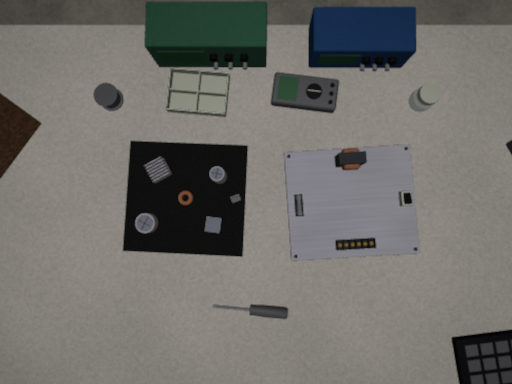

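View pics/side0.png

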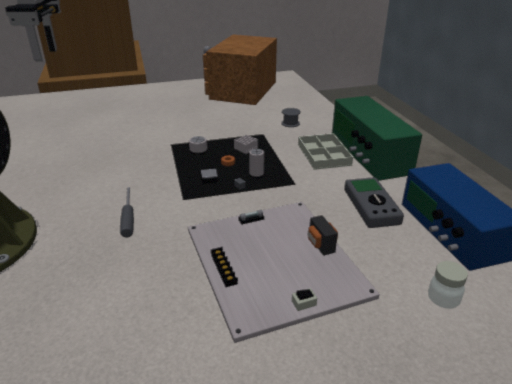

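```bash
python3 - <<'E'
from h import *
im=np.load('pics/top0_i.npy');d=np.load('pics/top0_d.npy')
P=cloud('top',d);np.save('pics/top0_P.npy',P)
cv2.imwrite('pics/c1.png',cv2.resize(im[130:265,115:255,::-1],None,fx=4,fy=4,interpolation=cv2.INTER_CUBIC))
cv2.imwrite('pics/c2.png',cv2.resize(im[135:270,275:425,::-1],None,fx=4,fy=4,interpolation=cv2.INTER_CUBIC))
# components above mat
for name,(r0,r1,c0,c1),zt in (('mat',(142,255,124,247),6),('plate',(148,258,288,415),18)):
    z=P[r0:r1,c0:c1,2]
    print(name,'median z',np.median(z))
    n,l,s,c=cv2.connectedComponentsWithStats((z>zt).astype(np.uint8))
    for i in range(1,n):
        if s[i,4]<12: continue
        m=l==i; q=P[r0:r1,c0:c1][m]; zt_=np.percentile(q[:,2],90); t=q[q[:,2]>zt_-4]
        (cx,cy),(w,h),a=cv2.minAreaRect(t[:,:2].astype(np.float32))
        print(c[i].round()+[c0,r0],s[i,4],'ztop',zt_.round(1),'mean',t[:,:2].mean(0).round(1),'rect',round(cx,1),round(cy,1),round(w,1),round(h,1),round(a,1))
E
```

```text
mat median z 2.400301858613375
[157. 169.] 428 ztop 29.1 mean [613.9 238.5] rect 556.9 135.2 296.3 56.5 60.6
[217. 174.] 244 ztop 67.5 mean [600.2  94.7] rect 555.8 55.2 153.9 32.2 41.5
[185. 197.] 141 ztop 16.9 mean [550.5 174.2] rect 550.5 174.7 31.6 31.0 48.0
[235. 198.] 71 ztop 19.9 mean [550.7  58.1] rect 550.6 58.1 15.4 21.7 22.8
[146. 222.] 391 ztop 37.6 mean [491.2 257.8] rect 492.5 136.5 42.6 289.1 0.9
[213. 224.] 255 ztop 22.0 mean [490.1 108.2] rect 489.9 108.0 34.8 35.0 83.8
plate median z 12.192274470219502
[350. 158.] 555 ztop 59.3 mean [ 638.6 -195.8] rect 592.3 -111.4 45.0 262.3 29.1
[405. 198.] 190 ztop 37.0 mean [ 553.2 -316.2] rect 527.1 -171.2 23.6 328.0 10.5
[298. 205.] 170 ztop 30.8 mean [535.6 -85.9] rect 534.6 -48.9 45.1 85.8 4.3
[355. 243.] 380 ztop 27.2 mean [ 453.4 -210.3] rect 466.5 -130.5 256.4 39.8 79.8
```

```bash
ls pics
```

```text
c1.png
c2.png
side0.png
side0_d.npy
side0_i.npy
top0.png
top0_P.npy
top0_d.npy
top0_i.npy
```

View pics/c1.png

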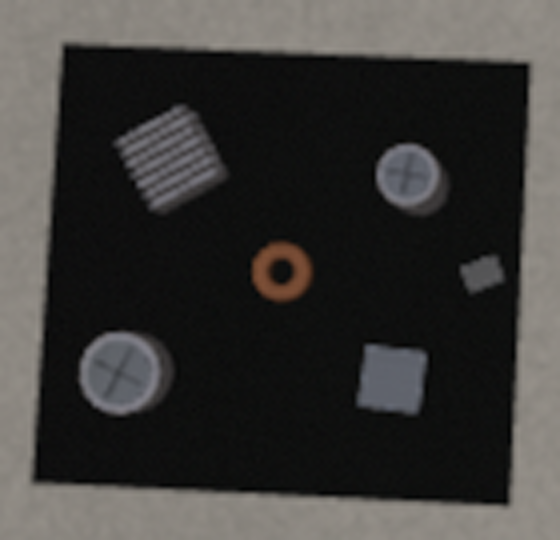

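View pics/c2.png

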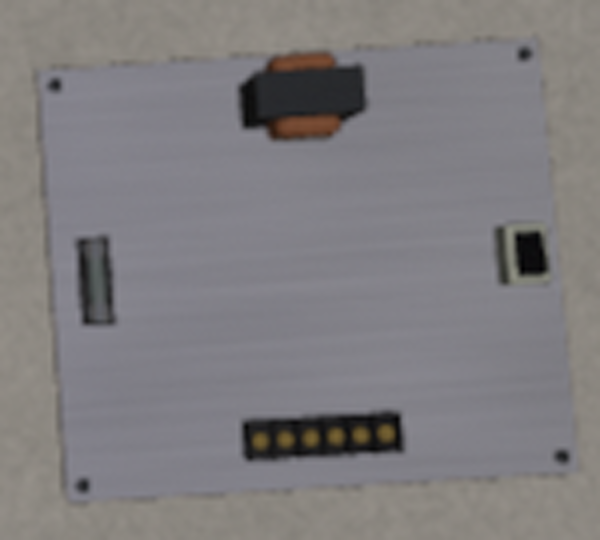

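```bash
cat > seg.py <<'E'
from h import *
def seg(f,lim,ztop=4,P=None):
    d=np.load(f'pics/{f}_d.npy'); P=cloud('top',d)
    ok=d>0
    for name,(r0,r1,c0,c1),zt in lim:
        q0=P[r0:r1,c0:c1]; z=q0[...,2]; o=ok[r0:r1,c0:c1]
        n,l,s,c=cv2.connectedComponentsWithStats(((z>zt)&(z<120)&o).astype(np.uint8))
        print(name,np.median(z[o]).round(1))
        for i in range(1,n):
            if s[i,4]<12: continue
            q=q0[l==i]; zz=np.percentile(q[:,2],80); t=q[(q[:,2]>zz-ztop)&(q[:,2]<zz+ztop)]
            (cx,cy),(w,h),a=cv2.minAreaRect(t[:,:2].astype(np.float32))
            (ex,ey),er=cv2.minEnclosingCircle(t[:,:2].astype(np.float32))
            print(c[i].round()+[c0,r0],s[i,4],'ztop',zz.round(1),'mean',t[:,:2].mean(0).round(1),'rect',round(cx,1),round(cy,1),'wh',round(w,1),round(h,1),'a',round(a,1),'circ',round(ex,1),round(ey,1),round(er,1))
E
python3 - <<'E'
from seg import *
seg('top0',(('mat',(142,255,124,247),7),('plate',(148,258,288,415),18)))
# plate outline
d=np.load('pics/top0_d.npy');P=cloud('top',d)
m=(P[...,2]>7)&(P[...,2]<100)&(d>0);m[:,:270]=0;m[:,430:]=0;m[:135]=0;m[275:]=0
m=cv2.morphologyEx(m.astype(np.uint8),cv2.MORPH_OPEN,np.ones((3,3)))
n,l,s,c=cv2.connectedComponentsWithStats(m);i=1+np.argmax(s[1:,4]);q=P[l==i];q=q[q[:,2]<18]
print(cv2.minAreaRect(q[:,:2].astype(np.float32)), q[:,2].mean())
E
```

```text
mat 2.4
[157. 169.] 420 ztop 28.4 mean [614.6 239.8] rect 614.6 240.0 wh 44.8 43.9 a 29.0 circ 614.6 239.0 29.8
[217. 174.] 241 ztop 66.9 mean [601.4  95.9] rect 601.2 96.2 wh 31.1 30.8 a 1.8 circ 602.0 96.1 17.0
[185. 197.] 139 ztop 16.0 mean [550.2 174.5] rect 550.4 174.8 wh 31.6 31.0 a 48.0 circ 550.4 174.9 16.7
[235. 198.] 71 ztop 19.4 mean [550.7  57.9] rect 550.6 58.1 wh 15.4 21.7 a 22.8 circ 550.8 57.5 12.4
[146. 222.] 385 ztop 36.9 mean [491.  259.4] rect 490.6 259.2 wh 42.7 44.3 a 0.9 circ 491.2 259.7 22.8
[213. 224.] 254 ztop 21.6 mean [489.8 108.1] rect 489.7 108.0 wh 34.8 35.3 a 83.8 circ 489.3 107.8 23.5
plate 12.2
[350. 158.] 550 ztop 58.5 mean [ 640.7 -198.5] rect 640.9 -198.9 wh 26.2 60.1 a 4.6 circ 639.7 -199.3 31.5
[405. 198.] 188 ztop 35.5 mean [ 556.  -325.4] rect 556.2 -326.1 wh 24.5 25.7 a 20.9 circ 556.6 -327.0 17.1
[298. 204.] 169 ztop 30.1 mean [536.3 -86.8] rect 537.4 -86.8 wh 45.1 9.7 a 4.1 circ 537.4 -87.7 22.7
[355. 243.] 376 ztop 25.6 mean [ 451.6 -213.7] rect 451.6 -213.8 wh 21.9 86.7 a 4.6 circ 451.2 -214.0 44.1
((546.3528442382812, -206.47207641601562), (250.55978393554688, 290.4256591796875), 4.408076763153076) 12.068456591180716
```

```bash
cat > plan.py <<'E'
from h import *
import sys
def plan(x,y,z,phi):
    s=manip.read_state(); p=s['eef_pos']; r,pt,yw=s['eef_rot']
    ph=np.degrees(yw)-90; dphi=(phi-ph+90)%180-90   # jaw angle = yaw-90 (mod 180)
    ps=np.radians(np.degrees(yw)+dphi)
    dx,dy=x-p[0],y-p[1]
    print('t',s['clock'],'pos',p.round(1),'rpy',np.round(s['eef_rot'],4),'gap',round(s['finger_gap'],1),'F',s['wrist_force'].round(1))
    print('wz deg',round(-dphi,2),'| after turn tool x,y',round(dx*np.cos(ps)+dy*np.sin(ps),1),round(dx*np.sin(ps)-dy*np.cos(ps),1),'z(down)',round(p[2]-z,1),
     '| now tool x,y',round(dx*np.cos(yw)+dy*np.sin(yw),1),round(dx*np.sin(yw)-dy*np.cos(yw),1),'j',s['joints'].round(2))
if __name__=='__main__': plan(*map(float,sys.argv[1:5]))
E
python3 plan.py 489.7 108 150 -6.2
```

```text
t 0.1 pos [138.  532.2 205. ] rpy [-3.1406e+00 -1.0000e-04  2.8877e+00] gap 94.1 F [-0.8  0.6  0.7]
wz deg 81.66 | after turn tool x,y -383.7 395.4 z(down) 55.0 | now tool x,y -446.9 -322.3 j [ 1.25  0.3   1.52  0.    1.32 -0.07]
```

Emit:
play_rows --commands '[{"wz":10.2},{"wz":10.2},{"wz":10.2},{"wz":10.2},{"wz":10.2},{"wz":10.2},{"wz":10.2},{"wz":10.2,"grip":0.65},{"grip":0.65}]' --squeeze 20

```text
$.commands[0]: bad value
```

```bash
python3 plan.py 489.7 108 150 -6.2
```

```text
t 0.1 pos [138.  532.2 205. ] rpy [-3.1406e+00 -1.0000e-04  2.8877e+00] gap 94.1 F [-0.8  0.6  0.7]
wz deg 81.66 | after turn tool x,y -383.7 395.4 z(down) 55.0 | now tool x,y -446.9 -322.3 j [ 1.25  0.3   1.52  0.    1.32 -0.07]
```

Emit:
play_rows --commands '[{"x":0,"y":0,"z":0,"wx":0,"wy":0,"wz":10.2,"grip":0.65},{"x":0,"y":0,"z":0,"wx":0,"wy":0,"wz":10.2,"grip":0.65},{"x":0,"y":0,"z":0,"wx":0,"wy":0,"wz":10.2,"grip":0.65},{"x":0,"y":0,"z":0,"wx":0,"wy":0,"wz":10.2,"grip":0.65},{"x":0,"y":0,"z":0,"wx":0,"wy":0,"wz":10.2,"grip":0.65},{"x":0,"y":0,"z":0,"wx":0,"wy":0,"wz":10.2,"grip":0.65},{"x":0,"y":0,"z":0,"wx":0,"wy":0,"wz":10.2,"grip":0.65},{"x":0,"y":0,"z":0,"wx":0,"wy":0,"wz":10.2,"grip":0.65}]' --squeeze 20

```text
clock: 1.1
eef_pos: [138.0, 532.2, 205.1]
eef_rot: [-3.141, 0.001, 1.458]
wrist_force: [-0.1, 0.3, 0.2]
finger_gap: 61.0
```

```bash
python3 plan.py 489.7 108 150 -6.2
```

```text
t 1.1 pos [138.  532.2 205.1] rpy [-3.1414e+00  7.0000e-04  1.4577e+00] gap 61.0 F [-0.1  0.3  0.2]
wz deg -0.28 | after turn tool x,y -383.8 395.4 z(down) 55.1 | now tool x,y -381.8 397.3 j [1.25 0.3  1.52 0.   1.32 1.36]
```

Emit:
play_rows --commands '[{"x":-0.0347,"y":0.0361,"z":0.005,"wx":0,"wy":0,"wz":0,"grip":0.65},{"x":-0.0347,"y":0.0361,"z":0.005,"wx":0,"wy":0,"wz":0,"grip":0.65},{"x":-0.0347,"y":0.0361,"z":0.005,"wx":0,"wy":0,"wz":0,"grip":0.65},{"x":-0.0347,"y":0.0361,"z":0.005,"wx":0,"wy":0,"wz":0,"grip":0.65},{"x":-0.0347,"y":0.0361,"z":0.005,"wx":0,"wy":0,"wz":0,"grip":0.65},{"x":-0.0347,"y":0.0361,"z":0.005,"wx":0,"wy":0,"wz":0,"grip":0.65},{"x":-0.0347,"y":0.0361,"z":0.005,"wx":0,"wy":0,"wz":0,"grip":0.65},{"x":-0.0347,"y":0.0361,"z":0.005,"wx":0,"wy":0,"wz":0,"grip":0.65},{"x":-0.0347,"y":0.0361,"z":0.005,"wx":0,"wy":0,"wz":0,"grip":0.65},{"x":-0.0347,"y":0.0361,"z":0.005,"wx":0,"wy":0,"wz":0,"grip":0.65},{"x":-0.0347,"y":0.0361,"z":0.005,"wx":0,"wy":0,"wz":0,"grip":0.65},{"x":0,"y":0,"z":0,"wx":0,"wy":0,"wz":0,"grip":0.65},{"x":0,"y":0,"z":0,"wx":0,"wy":0,"wz":0,"grip":0.65}]'

```text
clock: 2.72
eef_pos: [491.6, 110.6, 150.2]
eef_rot: [-3.141, 0.0, 1.463]
wrist_force: [-0.4, 0.7, 0.3]
finger_gap: 61.3
```

```bash
python3 plan.py 489.7 108 6 -6.2
```

```text
t 2.725 pos [491.6 110.6 150.2] rpy [-3.1408e+00  1.0000e-04  1.4633e+00] gap 61.3 F [-0.4  0.7  0.3]
wz deg 0.04 | after turn tool x,y -2.8 -1.6 z(down) 144.2 | now tool x,y -2.8 -1.6 j [0.15 0.25 1.72 0.   1.17 0.26]
```

Emit:
play_rows --commands '[{"x":-0.0028,"y":-0.0016,"z":0.03,"wx":0,"wy":0,"wz":0,"grip":0.65},{"x":0,"y":0,"z":0.03,"wx":0,"wy":0,"wz":0,"grip":0.65},{"x":0,"y":0,"z":0.03,"wx":0,"wy":0,"wz":0,"grip":0.65},{"x":0,"y":0,"z":0.025,"wx":0,"wy":0,"wz":0,"grip":0.65},{"x":0,"y":0,"z":0.018,"wx":0,"wy":0,"wz":0,"grip":0.65},{"x":0,"y":0,"z":0.011,"wx":0,"wy":0,"wz":0,"grip":0.65},{"x":0,"y":0,"z":0,"wx":0,"wy":0,"wz":0,"grip":0.65},{"x":0,"y":0,"z":0,"wx":0,"wy":0,"wz":0,"grip":0.1},{"x":0,"y":0,"z":0,"wx":0,"wy":0,"wz":0,"grip":0.1},{"x":0,"y":0,"z":0,"wx":0,"wy":0,"wz":0,"grip":0.1},{"x":0,"y":0,"z":0,"wx":0,"wy":0,"wz":0,"grip":0.1}]' --squeeze 20

```text
clock: 4.1
eef_pos: [490.4, 107.8, 6.9]
eef_rot: [3.141, -0.0, 1.464]
wrist_force: [-1.7, 0.1, 4.8]
finger_gap: 35.8
```

```bash
python3 plan.py 546.3 -206.4 100 4.5
```

```text
t 4.1 pos [490.4 107.8   6.9] rpy [ 3.1410e+00 -2.0000e-04  1.4636e+00] gap 35.8 F [-1.7  0.1  4.8]
wz deg -10.64 | after turn tool x,y -317.6 31.1 z(down) -93.1 | now tool x,y -306.4 89.2 j [0.14 0.46 1.82 0.   0.86 0.25]
```

Emit:
play_rows --commands '[{"x":0,"y":0,"z":-0.02,"wx":0,"wy":0,"wz":0,"grip":0.1},{"x":0,"y":0,"z":-0.03,"wx":0,"wy":0,"wz":0,"grip":0.1},{"x":0,"y":0,"z":-0.04,"wx":0,"wy":0,"wz":0,"grip":0.1},{"x":0,"y":0,"z":-0.033,"wx":0,"wy":0,"wz":-5.3,"grip":0.1},{"x":0,"y":0,"z":0,"wx":0,"wy":0,"wz":-5.3,"grip":0.1},{"x":-0.0397,"y":0.0039,"z":0,"wx":0,"wy":0,"wz":0,"grip":0.1},{"x":-0.0397,"y":0.0039,"z":0,"wx":0,"wy":0,"wz":0,"grip":0.1},{"x":-0.0397,"y":0.0039,"z":0,"wx":0,"wy":0,"wz":0,"grip":0.1},{"x":-0.0397,"y":0.0039,"z":0,"wx":0,"wy":0,"wz":0,"grip":0.1},{"x":-0.0397,"y":0.0039,"z":0,"wx":0,"wy":0,"wz":0,"grip":0.1},{"x":-0.0397,"y":0.0039,"z":0,"wx":0,"wy":0,"wz":0,"grip":0.1},{"x":-0.0397,"y":0.0039,"z":0,"wx":0,"wy":0,"wz":0,"grip":0.1},{"x":-0.0397,"y":0.0039,"z":0,"wx":0,"wy":0,"wz":0,"grip":0.1},{"x":0,"y":0,"z":0,"wx":0,"wy":0,"wz":0,"grip":0.1},{"x":0,"y":0,"z":0,"wx":0,"wy":0,"wz":0,"grip":0.1}]'

```text
clock: 5.98
eef_pos: [545.7, -206.1, 129.2]
eef_rot: [-3.141, -0.0, 1.648]
wrist_force: [0.4, -0.8, -0.3]
finger_gap: 35.6
```

```bash
python3 plan.py 546.3 -206.4 17 4.5
```

```text
t 5.975 pos [ 545.7 -206.1  129.2] rpy [-3.1410e+00 -4.0000e-04  1.6485e+00] gap 35.6 F [ 0.4 -0.8 -0.3]
wz deg -0.05 | after turn tool x,y -0.4 0.5 z(down) 112.2 | now tool x,y -0.4 0.5 j [-0.42  0.44  1.51  0.    1.19 -0.5 ]
```

Emit:
play_rows --commands '[{"x":-0.0004,"y":0.0005,"z":0.03,"wx":0,"wy":0,"wz":0,"grip":0.1},{"x":0,"y":0,"z":0.03,"wx":0,"wy":0,"wz":0,"grip":0.1},{"x":0,"y":0,"z":0.025,"wx":0,"wy":0,"wz":0,"grip":0.1},{"x":0,"y":0,"z":0.014,"wx":0,"wy":0,"wz":0,"grip":0.1},{"x":0,"y":0,"z":0.008,"wx":0,"wy":0,"wz":0,"grip":0.1},{"x":0,"y":0,"z":0.003,"wx":0,"wy":0,"wz":0,"grip":0.1},{"x":0,"y":0,"z":0.002,"wx":0,"wy":0,"wz":0,"grip":0.1},{"x":0,"y":0,"z":0,"wx":0,"wy":0,"wz":0,"grip":0.1},{"x":0,"y":0,"z":0,"wx":0,"wy":0,"wz":0,"grip":0.1}]'

```text
clock: 7.1
eef_pos: [546.7, -206.9, 17.8]
eef_rot: [3.141, 0.0, 1.649]
wrist_force: [-0.7, -0.1, -0.4]
finger_gap: 35.6
```

```bash
python3 plan.py 546.3 -206.4 17 4.5
```

```text
t 7.1 pos [ 546.7 -206.9   17.8] rpy [3.1411e+00 3.0000e-04 1.6485e+00] gap 35.6 F [-0.7 -0.1 -0.4]
wz deg -0.05 | after turn tool x,y 0.5 -0.3 z(down) 0.8 | now tool x,y 0.5 -0.3 j [-0.42  0.59  1.58  0.    0.97 -0.5 ]
```

Emit:
play_rows --commands '[{"x":0,"y":0,"z":0.001,"wx":0,"wy":0,"wz":0,"grip":0.1},{"x":0,"y":0,"z":0,"wx":0,"wy":0,"wz":0,"grip":0.1}]'

```text
clock: 7.35
eef_pos: [546.7, -206.9, 16.9]
eef_rot: [3.141, 0.0, 1.649]
wrist_force: [-1.3, 0.5, 4.5]
finger_gap: 35.9
```

Emit:
play_rows --commands '[{"x":0,"y":0,"z":0,"wx":0,"wy":0,"wz":0,"grip":0.45},{"x":0,"y":0,"z":0,"wx":0,"wy":0,"wz":0,"grip":0.6},{"x":0,"y":0,"z":0,"wx":0,"wy":0,"wz":0,"grip":0.6},{"x":0,"y":0,"z":-0.02,"wx":0,"wy":0,"wz":0,"grip":0.6},{"x":0,"y":0,"z":-0.04,"wx":0,"wy":0,"wz":0,"grip":0.7},{"x":0,"y":0,"z":-0.05,"wx":0,"wy":0,"wz":-10,"grip":0.75},{"x":0,"y":0,"z":-0.02,"wx":0,"wy":0,"wz":-10,"grip":0.75},{"x":0,"y":0,"z":0,"wx":0,"wy":0,"wz":-4.5,"grip":0.75}]'

```text
clock: 8.35
eef_pos: [547.3, -207.2, 150.1]
eef_rot: [3.139, 0.004, 2.08]
wrist_force: [-0.0, -0.6, -0.9]
finger_gap: 70.3
```

```bash
python3 plan.py 614.6 239.8 110 29
```

```text
t 8.35 pos [ 547.3 -207.2  150.1] rpy [3.1387 0.0039 2.0803] gap 70.3 F [-0.  -0.6 -0.9]
wz deg 0.19 | after turn tool x,y 358.3 275.5 z(down) 40.1 | now tool x,y 357.4 276.7 j [-0.42  0.42  1.49  0.    1.23 -0.93]
```

Emit:
play_rows --commands '[{"x":0.0358,"y":0.0276,"z":0,"wx":0,"wy":0,"wz":0,"grip":0.75},{"x":0.0358,"y":0.0276,"z":0,"wx":0,"wy":0,"wz":0,"grip":0.75},{"x":0.0358,"y":0.0276,"z":0,"wx":0,"wy":0,"wz":0,"grip":0.75},{"x":0.0358,"y":0.0276,"z":0,"wx":0,"wy":0,"wz":0,"grip":0.75},{"x":0.0358,"y":0.0276,"z":0,"wx":0,"wy":0,"wz":0,"grip":0.75},{"x":0.0358,"y":0.0276,"z":0,"wx":0,"wy":0,"wz":0,"grip":0.75},{"x":0.0358,"y":0.0276,"z":0,"wx":0,"wy":0,"wz":0,"grip":0.75},{"x":0.0358,"y":0.0276,"z":0.01,"wx":0,"wy":0,"wz":0,"grip":0.75},{"x":0.0358,"y":0.0276,"z":0.01,"wx":0,"wy":0,"wz":0,"grip":0.75},{"x":0.0358,"y":0.0276,"z":0.02,"wx":0,"wy":0,"wz":0,"grip":0.75},{"x":0,"y":0,"z":0,"wx":0,"wy":0,"wz":0,"grip":0.75},{"x":0,"y":0,"z":0,"wx":0,"wy":0,"wz":0,"grip":0.75}]'

```text
clock: 9.85
eef_pos: [614.9, 239.7, 107.7]
eef_rot: [3.141, 0.0, 2.076]
wrist_force: [0.4, -0.7, 0.5]
finger_gap: 70.5
```

```bash
python3 plan.py 614.6 239.8 7 29; python3 - <<'E'
from h import *
shot('top','top1')
from seg import *
seg('top1',(('plate',(148,258,288,415),18),))
E
```

```text
t 9.85 pos [614.9 239.7 107.7] rpy [3.1407e+00 4.0000e-04 2.0763e+00] gap 70.5 F [ 0.4 -0.7  0.5]
wz deg -0.04 | after turn tool x,y 0.2 -0.2 z(down) 100.7 | now tool x,y 0.2 -0.2 j [ 0.32  0.63  1.28 -0.    1.23 -0.19]
plate 12.2
[350. 158.] 553 ztop 58.4 mean [ 640.6 -198.8] rect 640.7 -198.9 wh 26.1 60.0 a 4.5 circ 641.1 -199.2 30.9
[405. 198.] 186 ztop 35.5 mean [ 554.7 -325.2] rect 554.2 -324.6 wh 31.0 19.6 a 4.8 circ 554.3 -327.7 16.5
[352. 201.] 270 ztop 31.1 mean [ 547. -206.] rect 547.2 -205.9 wh 33.7 36.0 a 0.9 circ 547.1 -205.7 23.3
[298. 205.] 166 ztop 30.2 mean [536.6 -86.9] rect 537.4 -86.9 wh 45.0 9.5 a 3.7 circ 537.3 -87.8 22.6
[355. 243.] 379 ztop 25.3 mean [ 451.4 -213.9] rect 451.7 -213.8 wh 21.2 86.9 a 4.4 circ 449.6 -214.1 43.9
```

Emit:
play_rows --commands '[{"x":0,"y":0,"z":0.025,"wx":0,"wy":0,"wz":0,"grip":0.75},{"x":0,"y":0,"z":0.025,"wx":0,"wy":0,"wz":0,"grip":0.75},{"x":0,"y":0,"z":0.025,"wx":0,"wy":0,"wz":0,"grip":0.75},{"x":0,"y":0,"z":0.016,"wx":0,"wy":0,"wz":0,"grip":0.75},{"x":0,"y":0,"z":0.0095,"wx":0,"wy":0,"wz":0,"grip":0.75},{"x":0,"y":0,"z":0,"wx":0,"wy":0,"wz":0,"grip":0.75},{"x":0,"y":0,"z":0,"wx":0,"wy":0,"wz":0,"grip":0.2},{"x":0,"y":0,"z":0,"wx":0,"wy":0,"wz":0,"grip":0.2},{"x":0,"y":0,"z":0,"wx":0,"wy":0,"wz":0,"grip":0.2},{"x":0,"y":0,"z":0,"wx":0,"wy":0,"wz":0,"grip":0.2},{"x":0,"y":0,"z":0,"wx":0,"wy":0,"wz":0,"grip":0.2}]' --squeeze 20

```text
clock: 11.28
eef_pos: [614.8, 240.1, 6.3]
eef_rot: [3.141, 0.0, 2.076]
wrist_force: [-2.0, 0.2, 5.2]
finger_gap: 44.0
```

```bash
python3 plan.py 547 -206.2 140 4.5
```

```text
t 11.275 pos [614.8 240.1   6.3] rpy [3.1412e+00 1.0000e-04 2.0762e+00] gap 44.0 F [-2.   0.2  5.2]
wz deg 24.46 | after turn tool x,y -439.6 -102.6 z(down) -133.7 | now tool x,y -357.7 -275.4 j [ 0.32  0.75  1.33  0.    1.06 -0.19]
```

Emit:
play_rows --commands '[{"x":0,"y":0,"z":-0.02,"wx":0,"wy":0,"wz":0,"grip":0.2},{"x":0,"y":0,"z":-0.03,"wx":0,"wy":0,"wz":0,"grip":0.2},{"x":0,"y":0,"z":-0.04,"wx":0,"wy":0,"wz":6.1,"grip":0.2},{"x":0,"y":0,"z":-0.044,"wx":0,"wy":0,"wz":6.1,"grip":0.2},{"x":0,"y":0,"z":0,"wx":0,"wy":0,"wz":6.1,"grip":0.2},{"x":0,"y":0,"z":0,"wx":0,"wy":0,"wz":6.1,"grip":0.2},{"x":-0.044,"y":-0.0103,"z":0,"wx":0,"wy":0,"wz":0,"grip":0.2},{"x":-0.044,"y":-0.0103,"z":0,"wx":0,"wy":0,"wz":0,"grip":0.2},{"x":-0.044,"y":-0.0103,"z":0,"wx":0,"wy":0,"wz":0,"grip":0.2},{"x":-0.044,"y":-0.0103,"z":0,"wx":0,"wy":0,"wz":0,"grip":0.2},{"x":-0.044,"y":-0.0103,"z":0,"wx":0,"wy":0,"wz":0,"grip":0.2},{"x":-0.044,"y":-0.0103,"z":0,"wx":0,"wy":0,"wz":0,"grip":0.2},{"x":-0.044,"y":-0.0103,"z":0,"wx":0,"wy":0,"wz":0,"grip":0.2},{"x":-0.044,"y":-0.0103,"z":0,"wx":0,"wy":0,"wz":0,"grip":0.2},{"x":-0.044,"y":-0.0103,"z":0,"wx":0,"wy":0,"wz":0,"grip":0.2},{"x":-0.044,"y":-0.0103,"z":0,"wx":0,"wy":0,"wz":0,"grip":0.2},{"x":0,"y":0,"z":0,"wx":0,"wy":0,"wz":0,"grip":0.2},{"x":0,"y":0,"z":0,"wx":0,"wy":0,"wz":0,"grip":0.2}]'

```text
clock: 13.52
eef_pos: [547.0, -206.4, 140.6]
eef_rot: [3.141, 0.0, 1.65]
wrist_force: [-0.1, 0.6, -1.6]
finger_gap: 43.8
```

```bash
python3 plan.py 547 -206.2 34.3 4.5
```

```text
t 13.525 pos [ 547.  -206.4  140.6] rpy [3.1411e+00 1.0000e-04 1.6502e+00] gap 43.8 F [-0.1  0.6 -1.6]
wz deg 0.05 | after turn tool x,y 0.2 -0.0 z(down) 106.3 | now tool x,y 0.2 -0.0 j [-0.42  0.43  1.49  0.    1.21 -0.5 ]
```

Descend to about 1.5 mm above contact, then creep.

Emit:
play_rows --commands '[{"x":0,"y":0,"z":0.03,"wx":0,"wy":0,"wz":0,"grip":0.2},{"x":0,"y":0,"z":0.03,"wx":0,"wy":0,"wz":0,"grip":0.2},{"x":0,"y":0,"z":0.025,"wx":0,"wy":0,"wz":0,"grip":0.2},{"x":0,"y":0,"z":0.012,"wx":0,"wy":0,"wz":0,"grip":0.2},{"x":0,"y":0,"z":0.006,"wx":0,"wy":0,"wz":0,"grip":0.2},{"x":0,"y":0,"z":0.0018,"wx":0,"wy":0,"wz":0,"grip":0.2},{"x":0,"y":0,"z":0,"wx":0,"wy":0,"wz":0,"grip":0.2},{"x":0,"y":0,"z":0,"wx":0,"wy":0,"wz":0,"grip":0.2}]'

```text
clock: 14.52
eef_pos: [547.2, -206.8, 35.7]
eef_rot: [3.141, 0.0, 1.65]
wrist_force: [0.4, 0.0, -1.1]
finger_gap: 43.8
```

Emit:
play_rows --commands '[{"x":0,"y":0,"z":0.001,"wx":0,"wy":0,"wz":0,"grip":0.2},{"x":0,"y":0,"z":0,"wx":0,"wy":0,"wz":0,"grip":0.2}]'

```text
clock: 14.78
eef_pos: [547.1, -206.8, 34.3]
eef_rot: [3.141, 0.0, 1.65]
wrist_force: [0.1, 0.0, 0.8]
finger_gap: 43.8
```

Emit:
play_rows --commands '[{"x":0,"y":0,"z":0.0005,"wx":0,"wy":0,"wz":0,"grip":0.2},{"x":0,"y":0,"z":0,"wx":0,"wy":0,"wz":0,"grip":0.2}]'

```text
clock: 15.02
eef_pos: [547.1, -206.8, 34.3]
eef_rot: [3.141, 0.0, 1.65]
wrist_force: [-2.2, 1.3, 6.2]
finger_gap: 43.9
```

Contact. Release, rise, and go to the tall cap.

Emit:
play_rows --commands '[{"x":0,"y":0,"z":0,"wx":0,"wy":0,"wz":0,"grip":0.52},{"x":0,"y":0,"z":0,"wx":0,"wy":0,"wz":0,"grip":0.6},{"x":0,"y":0,"z":0,"wx":0,"wy":0,"wz":0,"grip":0.65},{"x":0,"y":0,"z":0,"wx":0,"wy":0,"wz":0,"grip":0.65},{"x":0,"y":0,"z":-0.02,"wx":0,"wy":0,"wz":0,"grip":0.65},{"x":0,"y":0,"z":-0.04,"wx":0,"wy":0,"wz":0,"grip":0.65},{"x":0,"y":0,"z":-0.05,"wx":0,"wy":0,"wz":0,"grip":0.65},{"x":0,"y":0,"z":0,"wx":0,"wy":0,"wz":0,"grip":0.65}]'

```text
clock: 16.02
eef_pos: [548.5, -207.4, 147.6]
eef_rot: [3.136, 0.003, 1.65]
wrist_force: [-0.3, -0.6, -0.4]
finger_gap: 61.1
```

```bash
python3 plan.py 601.4 95.9 140 4.5
```

```text
t 16.025 pos [ 548.5 -207.4  147.6] rpy [3.1357 0.0032 1.6504] gap 61.1 F [-0.3 -0.6 -0.4]
wz deg 0.06 | after turn tool x,y 298.2 76.6 z(down) 7.6 | now tool x,y 298.1 76.9 j [-0.42  0.43  1.49  0.    1.22 -0.5 ]
```

Emit:
play_rows --commands '[{"x":0.0427,"y":0.011,"z":0,"wx":0,"wy":0,"wz":0,"grip":0.65},{"x":0.0427,"y":0.011,"z":0,"wx":0,"wy":0,"wz":0,"grip":0.65},{"x":0.0427,"y":0.011,"z":0,"wx":0,"wy":0,"wz":0,"grip":0.65},{"x":0.0427,"y":0.011,"z":0,"wx":0,"wy":0,"wz":0,"grip":0.65},{"x":0.0427,"y":0.011,"z":0,"wx":0,"wy":0,"wz":0,"grip":0.65},{"x":0.0427,"y":0.011,"z":0,"wx":0,"wy":0,"wz":0,"grip":0.65},{"x":0.0427,"y":0.011,"z":0,"wx":0,"wy":0,"wz":0,"grip":0.65},{"x":0,"y":0,"z":0,"wx":0,"wy":0,"wz":0,"grip":0.65},{"x":0,"y":0,"z":0,"wx":0,"wy":0,"wz":0,"grip":0.65}]'

```text
clock: 17.15
eef_pos: [599.6, 96.9, 142.8]
eef_rot: [-3.14, 0.0, 1.65]
wrist_force: [-1.0, 0.6, -0.6]
finger_gap: 61.2
```

```bash
python3 plan.py 601.4 95.9 25 4.5; python3 - <<'E'
from h import *
shot('top','top2')
from seg import *
seg('top2',(('plate',(148,258,288,415),18),))
E
```

```text
t 17.15 pos [599.6  96.9 142.8] rpy [-3.1404e+00  2.0000e-04  1.6505e+00] gap 61.2 F [-1.   0.6 -0.6]
wz deg 0.06 | after turn tool x,y -1.2 1.7 z(down) 117.8 | now tool x,y -1.2 1.7 j [ 0.1   0.48  1.42 -0.    1.24  0.02]
plate 12.3
[350. 158.] 553 ztop 58.4 mean [ 640.6 -198.8] rect 640.7 -198.8 wh 26.0 59.8 a 4.6 circ 640.8 -199.0 30.9
[353. 200.] 440 ztop 55.9 mean [ 547.4 -206.5] rect 547.8 -206.6 wh 44.0 44.6 a 5.7 circ 547.5 -207.2 29.7
[405. 198.] 193 ztop 35.3 mean [ 554.9 -324.8] rect 554.3 -325.0 wh 31.2 18.5 a 1.1 circ 554.3 -324.7 17.3
[298. 205.] 171 ztop 29.9 mean [536.7 -86.7] rect 537.4 -86.9 wh 45.1 9.6 a 4.1 circ 537.4 -87.9 22.7
[355. 243.] 382 ztop 25.5 mean [ 451.6 -214.6] rect 451.6 -213.6 wh 21.7 86.3 a 4.9 circ 449.9 -213.8 43.7
```

Emit:
play_rows --commands '[{"x":-0.0012,"y":0.0017,"z":0.02,"wx":0,"wy":0,"wz":0,"grip":0.65},{"x":0,"y":0,"z":0.025,"wx":0,"wy":0,"wz":0,"grip":0.65},{"x":0,"y":0,"z":0.025,"wx":0,"wy":0,"wz":0,"grip":0.65},{"x":0,"y":0,"z":0.025,"wx":0,"wy":0,"wz":0,"grip":0.65},{"x":0,"y":0,"z":0.015,"wx":0,"wy":0,"wz":0,"grip":0.65},{"x":0,"y":0,"z":0.008,"wx":0,"wy":0,"wz":0,"grip":0.65},{"x":0,"y":0,"z":0,"wx":0,"wy":0,"wz":0,"grip":0.65},{"x":0,"y":0,"z":0,"wx":0,"wy":0,"wz":0,"grip":0.1},{"x":0,"y":0,"z":0,"wx":0,"wy":0,"wz":0,"grip":0.1},{"x":0,"y":0,"z":0,"wx":0,"wy":0,"wz":0,"grip":0.1},{"x":0,"y":0,"z":0,"wx":0,"wy":0,"wz":0,"grip":0.1}]' --squeeze 20

```text
clock: 18.58
eef_pos: [601.9, 96.3, 26.0]
eef_rot: [3.141, -0.0, 1.65]
wrist_force: [-1.6, -0.1, 2.3]
finger_gap: 33.6
```

```bash
python3 plan.py 541.6 -146.7 140 4.5
```

```text
t 18.575 pos [601.9  96.3  26. ] rpy [ 3.1410e+00 -1.0000e-04  1.6504e+00] gap 33.6 F [-1.6 -0.1  2.3]
wz deg 0.06 | after turn tool x,y -237.6 -79.2 z(down) -114.0 | now tool x,y -237.5 -79.5 j [0.1  0.62 1.5  0.   1.02 0.02]
```

Emit:
play_rows --commands '[{"x":0,"y":0,"z":-0.02,"wx":0,"wy":0,"wz":0,"grip":0.1},{"x":0,"y":0,"z":-0.03,"wx":0,"wy":0,"wz":0,"grip":0.1},{"x":0,"y":0,"z":-0.034,"wx":0,"wy":0,"wz":0,"grip":0.1},{"x":0,"y":0,"z":-0.03,"wx":0,"wy":0,"wz":0,"grip":0.1},{"x":-0.0339,"y":-0.0113,"z":0,"wx":0,"wy":0,"wz":0,"grip":0.1},{"x":-0.0339,"y":-0.0113,"z":0,"wx":0,"wy":0,"wz":0,"grip":0.1},{"x":-0.0339,"y":-0.0113,"z":0,"wx":0,"wy":0,"wz":0,"grip":0.1},{"x":-0.0339,"y":-0.0113,"z":0,"wx":0,"wy":0,"wz":0,"grip":0.1},{"x":-0.0339,"y":-0.0113,"z":0,"wx":0,"wy":0,"wz":0,"grip":0.1},{"x":-0.0339,"y":-0.0113,"z":0,"wx":0,"wy":0,"wz":0,"grip":0.1},{"x":-0.0339,"y":-0.0113,"z":0,"wx":0,"wy":0,"wz":0,"grip":0.1},{"x":0,"y":0,"z":0,"wx":0,"wy":0,"wz":0,"grip":0.1},{"x":0,"y":0,"z":0,"wx":0,"wy":0,"wz":0,"grip":0.1}]'

```text
clock: 20.2
eef_pos: [542.0, -146.1, 140.4]
eef_rot: [3.141, 0.0, 1.65]
wrist_force: [0.1, 0.7, -0.8]
finger_gap: 33.9
```

```bash
python3 plan.py 541.6 -146.7 36 4.5
```

```text
t 20.2 pos [ 542.  -146.1  140.4] rpy [3.1408e+00 2.0000e-04 1.6504e+00] gap 33.9 F [ 0.1  0.7 -0.8]
wz deg 0.06 | after turn tool x,y -0.6 -0.4 z(down) 104.4 | now tool x,y -0.6 -0.4 j [-0.33  0.38  1.56  0.    1.19 -0.41]
```

Emit:
play_rows --commands '[{"x":0,"y":0,"z":0.03,"wx":0,"wy":0,"wz":0,"grip":0.1},{"x":0,"y":0,"z":0.03,"wx":0,"wy":0,"wz":0,"grip":0.1},{"x":0,"y":0,"z":0.024,"wx":0,"wy":0,"wz":0,"grip":0.1},{"x":0,"y":0,"z":0.012,"wx":0,"wy":0,"wz":0,"grip":0.1},{"x":0,"y":0,"z":0.006,"wx":0,"wy":0,"wz":0,"grip":0.1},{"x":0,"y":0,"z":0.0015,"wx":0,"wy":0,"wz":0,"grip":0.1},{"x":0,"y":0,"z":0,"wx":0,"wy":0,"wz":0,"grip":0.1},{"x":0,"y":0,"z":0,"wx":0,"wy":0,"wz":0,"grip":0.1}]'

```text
clock: 21.2
eef_pos: [542.0, -146.7, 36.7]
eef_rot: [3.141, 0.0, 1.65]
wrist_force: [0.2, 0.6, -0.2]
finger_gap: 33.5
```

Emit:
play_rows --commands '[{"x":0,"y":0,"z":0.0008,"wx":0,"wy":0,"wz":0,"grip":0.1},{"x":0,"y":0,"z":0,"wx":0,"wy":0,"wz":0,"grip":0.1}]'

```text
clock: 21.45
eef_pos: [542.0, -146.6, 36.0]
eef_rot: [3.141, 0.0, 1.65]
wrist_force: [-1.9, 1.7, 5.3]
finger_gap: 33.7
```

Emit:
play_rows --commands '[{"x":0,"y":0,"z":0,"wx":0,"wy":0,"wz":0,"grip":0.42},{"x":0,"y":0,"z":0,"wx":0,"wy":0,"wz":0,"grip":0.55},{"x":0,"y":0,"z":0,"wx":0,"wy":0,"wz":0,"grip":0.6},{"x":0,"y":0,"z":0,"wx":0,"wy":0,"wz":0,"grip":0.6},{"x":0,"y":0,"z":-0.02,"wx":0,"wy":0,"wz":0,"grip":0.6},{"x":0,"y":0,"z":-0.04,"wx":0,"wy":0,"wz":0,"grip":0.6},{"x":0,"y":0,"z":-0.05,"wx":0,"wy":0,"wz":0,"grip":0.75},{"x":0,"y":0,"z":0,"wx":0,"wy":0,"wz":0,"grip":0.75},{"x":0,"y":0,"z":0,"wx":0,"wy":0,"wz":0,"grip":0.75}]'

```text
clock: 22.58
eef_pos: [541.4, -146.4, 144.5]
eef_rot: [-3.141, -0.0, 1.65]
wrist_force: [-0.4, -0.4, -0.5]
finger_gap: 70.7
```

```bash
python3 plan.py 491 259.4 140 4.5
```

```text
t 22.575 pos [ 541.4 -146.4  144.5] rpy [-3.1407e+00 -4.0000e-04  1.6503e+00] gap 70.7 F [-0.4 -0.4 -0.5]
wz deg 0.06 | after turn tool x,y 408.5 -18.4 z(down) 4.5 | now tool x,y 408.6 -18.0 j [-0.33  0.38  1.56 -0.    1.2  -0.41]
```

Emit:
play_rows --commands '[{"x":0.0454,"y":-0.002,"z":0,"wx":0,"wy":0,"wz":0,"grip":0.75},{"x":0.0454,"y":-0.002,"z":0,"wx":0,"wy":0,"wz":0,"grip":0.75},{"x":0.0454,"y":-0.002,"z":0,"wx":0,"wy":0,"wz":0,"grip":0.75},{"x":0.0454,"y":-0.002,"z":0,"wx":0,"wy":0,"wz":0,"grip":0.75},{"x":0.0454,"y":-0.002,"z":0,"wx":0,"wy":0,"wz":0,"grip":0.75},{"x":0.0454,"y":-0.002,"z":0,"wx":0,"wy":0,"wz":0,"grip":0.75},{"x":0.0454,"y":-0.002,"z":0,"wx":0,"wy":0,"wz":0,"grip":0.75},{"x":0.0454,"y":-0.002,"z":0,"wx":0,"wy":0,"wz":0,"grip":0.75},{"x":0.0454,"y":-0.002,"z":0,"wx":0,"wy":0,"wz":0,"grip":0.75},{"x":0,"y":0,"z":0,"wx":0,"wy":0,"wz":0,"grip":0.75},{"x":0,"y":0,"z":0,"wx":0,"wy":0,"wz":0,"grip":0.75}]'

```text
clock: 23.95
eef_pos: [491.0, 258.8, 144.1]
eef_rot: [-3.14, 0.001, 1.651]
wrist_force: [-0.1, -0.2, -0.3]
finger_gap: 70.4
```

```bash
python3 plan.py 491 259.4 8 4.5; python3 - <<'E'
from h import *
shot('top','top3')
from seg import *
seg('top3',(('plate',(148,258,288,415),18),))
E
```

```text
t 23.95 pos [491.  258.8 144.1] rpy [-3.1396e+00  9.0000e-04  1.6506e+00] gap 70.4 F [-0.1 -0.2 -0.3]
wz deg 0.07 | after turn tool x,y 0.6 0.1 z(down) 136.1 | now tool x,y 0.6 0.1 j [ 0.42  0.37  1.58 -0.    1.2   0.34]
plate 12.3
[350. 158.] 552 ztop 58.4 mean [ 640.6 -198.7] rect 640.7 -198.6 wh 25.7 60.8 a 5.2 circ 639.7 -198.6 31.8
[353. 200.] 441 ztop 56.0 mean [ 547.2 -206.4] rect 547.8 -206.3 wh 44.1 44.8 a 5.7 circ 548.0 -206.4 30.3
[405. 198.] 192 ztop 35.0 mean [ 555.2 -324.7] rect 555.5 -324.7 wh 32.6 20.3 a 4.3 circ 555.4 -322.6 18.1
[298. 204.] 167 ztop 30.0 mean [536.1 -86.8] rect 537.5 -86.8 wh 45.1 9.5 a 3.5 circ 537.4 -87.8 22.7
[327. 202.] 259 ztop 76.6 mean [ 542.2 -146.2] rect 542.2 -145.7 wh 31.9 32.0 a 89.3 circ 542.6 -146.6 16.8
[355. 243.] 379 ztop 25.5 mean [ 451.3 -214.9] rect 451.7 -213.4 wh 22.3 86.3 a 4.2 circ 451.7 -213.4 44.1
```

Tall cap stands at (542, -146), top 76.6, as intended. Pick the short cap.

Emit:
play_rows --commands '[{"x":0.0006,"y":0,"z":0.03,"wx":0,"wy":0,"wz":0,"grip":0.75},{"x":0,"y":0,"z":0.03,"wx":0,"wy":0,"wz":0,"grip":0.75},{"x":0,"y":0,"z":0.03,"wx":0,"wy":0,"wz":0,"grip":0.75},{"x":0,"y":0,"z":0.022,"wx":0,"wy":0,"wz":0,"grip":0.75},{"x":0,"y":0,"z":0.015,"wx":0,"wy":0,"wz":0,"grip":0.75},{"x":0,"y":0,"z":0.009,"wx":0,"wy":0,"wz":0,"grip":0.75},{"x":0,"y":0,"z":0,"wx":0,"wy":0,"wz":0,"grip":0.75},{"x":0,"y":0,"z":0,"wx":0,"wy":0,"wz":0,"grip":0.2},{"x":0,"y":0,"z":0,"wx":0,"wy":0,"wz":0,"grip":0.2},{"x":0,"y":0,"z":0,"wx":0,"wy":0,"wz":0,"grip":0.2},{"x":0,"y":0,"z":0,"wx":0,"wy":0,"wz":0,"grip":0.2}]' --squeeze 20

```text
clock: 25.38
eef_pos: [491.5, 260.1, 9.8]
eef_rot: [3.141, -0.0, 1.65]
wrist_force: [-0.6, -0.7, 3.5]
finger_gap: 45.9
```

```bash
python3 plan.py 551 -266.3 140 4.5
```

```text
t 25.375 pos [491.5 260.1   9.8] rpy [ 3.1410e+00 -2.0000e-04  1.6504e+00] gap 45.9 F [-0.6 -0.7  3.5]
wz deg 0.06 | after turn tool x,y -529.4 18.0 z(down) -130.2 | now tool x,y -529.4 17.5 j [0.42 0.55 1.67 0.   0.92 0.34]
```

Emit:
play_rows --commands '[{"x":0,"y":0,"z":-0.02,"wx":0,"wy":0,"wz":0,"grip":0.2},{"x":0,"y":0,"z":-0.03,"wx":0,"wy":0,"wz":0,"grip":0.2},{"x":0,"y":0,"z":-0.04,"wx":0,"wy":0,"wz":0,"grip":0.2},{"x":0,"y":0,"z":-0.04,"wx":0,"wy":0,"wz":0,"grip":0.2},{"x":-0.0441,"y":0.0015,"z":-0.005,"wx":0,"wy":0,"wz":0,"grip":0.2},{"x":-0.0441,"y":0.0015,"z":0,"wx":0,"wy":0,"wz":0,"grip":0.2},{"x":-0.0441,"y":0.0015,"z":0,"wx":0,"wy":0,"wz":0,"grip":0.2},{"x":-0.0441,"y":0.0015,"z":0,"wx":0,"wy":0,"wz":0,"grip":0.2},{"x":-0.0441,"y":0.0015,"z":0,"wx":0,"wy":0,"wz":0,"grip":0.2},{"x":-0.0441,"y":0.0015,"z":0,"wx":0,"wy":0,"wz":0,"grip":0.2},{"x":-0.0441,"y":0.0015,"z":0,"wx":0,"wy":0,"wz":0,"grip":0.2},{"x":-0.0441,"y":0.0015,"z":0,"wx":0,"wy":0,"wz":0,"grip":0.2},{"x":-0.0441,"y":0.0015,"z":0,"wx":0,"wy":0,"wz":0,"grip":0.2},{"x":-0.0441,"y":0.0015,"z":0,"wx":0,"wy":0,"wz":0,"grip":0.2},{"x":-0.0441,"y":0.0015,"z":0,"wx":0,"wy":0,"wz":0,"grip":0.2},{"x":-0.0441,"y":0.0015,"z":0,"wx":0,"wy":0,"wz":0,"grip":0.2},{"x":0,"y":0,"z":0,"wx":0,"wy":0,"wz":0,"grip":0.2},{"x":0,"y":0,"z":0,"wx":0,"wy":0,"wz":0,"grip":0.2}]'

```text
clock: 27.62
eef_pos: [551.1, -265.6, 144.0]
eef_rot: [-3.141, -0.001, 1.65]
wrist_force: [-0.3, -0.1, -0.7]
finger_gap: 45.7
```

```bash
python3 plan.py 551 -266.3 19.8 4.5
```

```text
t 27.625 pos [ 551.1 -265.6  144. ] rpy [-3.1411e+00 -6.0000e-04  1.6503e+00] gap 45.7 F [-0.3 -0.1 -0.7]
wz deg 0.05 | after turn tool x,y -0.6 -0.2 z(down) 124.2 | now tool x,y -0.6 -0.2 j [-0.51  0.49  1.4   0.    1.25 -0.59]
```

Emit:
play_rows --commands '[{"x":0,"y":0,"z":0.03,"wx":0,"wy":0,"wz":0,"grip":0.2},{"x":0,"y":0,"z":0.03,"wx":0,"wy":0,"wz":0,"grip":0.2},{"x":0,"y":0,"z":0.03,"wx":0,"wy":0,"wz":0,"grip":0.2},{"x":0,"y":0,"z":0.02,"wx":0,"wy":0,"wz":0,"grip":0.2},{"x":0,"y":0,"z":0.009,"wx":0,"wy":0,"wz":0,"grip":0.2},{"x":0,"y":0,"z":0.004,"wx":0,"wy":0,"wz":0,"grip":0.2},{"x":0,"y":0,"z":0,"wx":0,"wy":0,"wz":0,"grip":0.2},{"x":0,"y":0,"z":0,"wx":0,"wy":0,"wz":0,"grip":0.2}]'

```text
clock: 28.62
eef_pos: [551.6, -266.4, 22.1]
eef_rot: [3.141, 0.001, 1.65]
wrist_force: [-0.6, -0.1, -1.1]
finger_gap: 45.6
```

Emit:
play_rows --commands '[{"x":0,"y":0,"z":0.0006,"wx":0,"wy":0,"wz":0,"grip":0.2},{"x":0,"y":0,"z":0,"wx":0,"wy":0,"wz":0,"grip":0.2}]'

```text
clock: 28.88
eef_pos: [551.3, -266.2, 20.9]
eef_rot: [3.141, 0.0, 1.65]
wrist_force: [0.2, -0.1, -1.0]
finger_gap: 45.7
```

Emit:
play_rows --commands '[{"x":0,"y":0,"z":0.0007,"wx":0,"wy":0,"wz":0,"grip":0.2},{"x":0,"y":0,"z":0,"wx":0,"wy":0,"wz":0,"grip":0.2}]'

```text
clock: 29.12
eef_pos: [551.3, -266.1, 20.0]
eef_rot: [-3.141, -0.0, 1.65]
wrist_force: [1.0, -0.4, 0.5]
finger_gap: 45.8
```

Emit:
play_rows --commands '[{"x":0,"y":0,"z":0.0004,"wx":0,"wy":0,"wz":0,"grip":0.2},{"x":0,"y":0,"z":0,"wx":0,"wy":0,"wz":0,"grip":0.2}]'

```text
clock: 29.38
eef_pos: [551.3, -266.2, 19.8]
eef_rot: [3.142, 0.0, 1.65]
wrist_force: [-1.0, -0.2, 1.8]
finger_gap: 45.4
```

Emit:
play_rows --commands '[{"x":0,"y":0,"z":0,"wx":0,"wy":0,"wz":0,"grip":0.54},{"x":0,"y":0,"z":0,"wx":0,"wy":0,"wz":0,"grip":0.62},{"x":0,"y":0,"z":0,"wx":0,"wy":0,"wz":0,"grip":0.7},{"x":0,"y":0,"z":0,"wx":0,"wy":0,"wz":0,"grip":0.7},{"x":0,"y":0,"z":-0.02,"wx":0,"wy":0,"wz":0,"grip":0.7},{"x":0,"y":0,"z":-0.04,"wx":0,"wy":0,"wz":0,"grip":0.7},{"x":0,"y":0,"z":-0.05,"wx":0,"wy":0,"wz":0,"grip":0.7},{"x":0,"y":0,"z":-0.05,"wx":0,"wy":0,"wz":0,"grip":0.7},{"x":0,"y":-0.04,"z":0,"wx":0,"wy":0,"wz":0,"grip":0.7},{"x":0,"y":-0.04,"z":0,"wx":0,"wy":0,"wz":0,"grip":0.7},{"x":0,"y":-0.04,"z":0,"wx":0,"wy":0,"wz":0,"grip":0.7},{"x":0,"y":-0.04,"z":0,"wx":0,"wy":0,"wz":0,"grip":0.7},{"x":0,"y":-0.04,"z":0,"wx":0,"wy":0,"wz":0,"grip":0.7},{"x":0,"y":0,"z":0,"wx":0,"wy":0,"wz":0,"grip":0.7},{"x":0,"y":0,"z":0,"wx":0,"wy":0,"wz":0,"grip":0.7}]'

```text
clock: 31.25
eef_pos: [352.5, -282.3, 180.7]
eef_rot: [3.14, 0.001, 1.65]
wrist_force: [-0.9, 1.0, 1.0]
finger_gap: 65.8
```

```bash
python3 - <<'E'
from h import *
im,_=shot('top','top4');sd,_=shot('side','side4')
cv2.imwrite('pics/c4.png',np.hstack([cv2.resize(im[135:270,275:425,::-1],(450,405)),cv2.resize(sd[190:350,170:390,::-1],(346,405))]))
from seg import *
seg('top4',(('mat',(142,255,124,247),7),('plate',(148,258,288,415),18),))
E
```

```text
mat 2.2
[185. 197.] 140 ztop 16.2 mean [550.3 174.7] rect 550.4 174.8 wh 32.0 31.3 a 46.9 circ 550.4 174.8 17.0
[235. 198.] 71 ztop 19.1 mean [550.7  57.9] rect 550.7 58.1 wh 15.3 21.6 a 22.2 circ 550.7 57.4 12.4
plate 12.4
[350. 158.] 553 ztop 58.5 mean [ 640.5 -198.4] rect 640.8 -198.7 wh 26.0 60.0 a 4.2 circ 639.9 -198.8 31.5
[353. 200.] 439 ztop 56.1 mean [ 547.3 -206.4] rect 547.7 -206.5 wh 43.9 43.8 a 5.1 circ 547.3 -207.0 30.2
[379. 199.] 403 ztop 46.9 mean [ 551.6 -264.6] rect 551.8 -265.5 wh 41.8 44.3 a 0.9 circ 551.7 -265.2 22.8
[405. 198.] 188 ztop 35.6 mean [ 555.4 -325.2] rect 555.4 -324.4 wh 29.0 18.8 a 0.8 circ 555.4 -322.5 16.1
[298. 205.] 169 ztop 30.0 mean [535.7 -86.7] rect 536.5 -86.9 wh 43.2 9.6 a 4.1 circ 536.4 -86.8 22.0
[327. 202.] 257 ztop 76.6 mean [ 542.2 -146.3] rect 542.2 -145.8 wh 31.9 31.7 a 1.1 circ 542.4 -146.4 16.6
[355. 243.] 381 ztop 25.4 mean [ 451.5 -213.4] rect 451.8 -213.9 wh 22.0 86.7 a 4.1 circ 451.1 -213.9 44.0
```

View pics/c4.png

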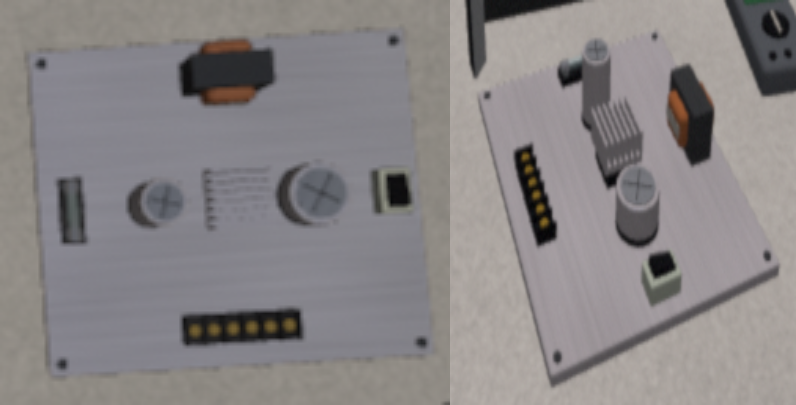

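The crop shows all four parts standing on the plate in line: tall can at (163,203), heat sink on the rectifier at (237,198) and short can at (318,195), between the fuse holder (72,210) and the switch (395,190). The measured heights and centres match the targets, and the choke has not moved.

```bash
python3 -c "
from cell import manip; print(manip.sign_off())"
```

```text
the job is handed in; nothing more can be done
None
```

The power supply is laid out on the plate as asked and handed in, after about 31 s on the robot's clock. The sign-off gave no verdict.

These are my last measurements from the top camera, with the plate centre found at (546.3, -206.5) mm and its yaw at 4.5°:

| Part | Measured position | Check |
|---|---|---|
| Rectifier | (547.0, -206.0), before the heat sink covered it | about 1 mm from the plate's centre |
| Heat sink | (547.3, -206.4), top at 56.1 mm (56 expected) | within about 1 mm of the rectifier's centre; yaw about 5° |
| Tall capacitor | (542.2, -146.3), top at 76.6 mm (76 expected) | under 1 mm from its target point |
| Short capacitor | (551.6, -264.6), top at 46.9 mm (46 expected) | within 2 mm of its target point |
| Choke | (550.3, 174.7) | has not moved |

- **Rectifier yaw:** the picture of the bare rectifier put its yaw at 0.9°, against the 4.5° the gripper was set to. That is probably rough depth edges, and either value is well inside the 0.2 rad limit.
- **End state:** the side picture shows both cans upright and the heat sink flat with its fins up. The gripper was clear of everything when I handed in.
- **Forces:** the highest wrist force I read was about 7 N, though I read it only at the end of each move.

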